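Bring the bar-handled pan to the filling place

TASK

Draw the locking pin out of the empty bay of the holding tray and hang it by its collar in the notch on the tray's left side. Then slide the knobbed pan beside the empty foil container into the empty bay, and after it slide the bar-handled pan into the bay it left, each squarely in its bay. The pans are full: keep them flat on the tray floor, and leave the other knobbed pan, the foil container, the jar and the bell where they are.

Things in the scene. Friction and masses are not known exactly. Their poses are not given: they have to be found in the camera images.
- tray: Fixed holding tray, 248 x 248 mm, floor 28 mm thick, walls 6 mm thick, their tops 48 mm above the table. Inside 236 x 236 mm without partitions: two by two bays, 118 mm pitch, dark steel floor. Origin under its centre at table height; x points away from the robot, y left, z up; yaw within 0.3 rad. A forked bracket stands outside its left (+y) wall beside the near-left bay.
- bay_near_left (a point): Centre of the near-left bay at floor height (28 mm above the table), axes as the tray's; tray x -59, y +59 mm. It is the empty bay at the start; in its centre is the pin's bore, 18 mm wide and 22 mm deep. A pan cannot enter while the pin stands there.
- bay_near_right (a point): Centre of the near-right bay at floor height; tray x -59, y -59 mm. A knobbed pan stands there at the start.
- bay_far_left (a point): Centre of the far-left bay at floor height; tray x +59, y +59 mm. The other knobbed pan stands there at the start.
- bay_far_right (a point): Centre of the far-right bay at floor height; tray x +59, y -59 mm. The bar-handled pan stands there at the start.
- notch (a point): Point for the collar on top of the steel fork, 100 mm above the table, at tray x -59, y +150 mm. Slot 22 mm wide in x, from its closed end at y +141 mm to its mouth at y +178 mm, open outwards (+y). Tines 10 mm wide, 6 mm thick (bracket below y +141 mm), with a 5 mm high lip at y +172 to +178 mm: bring the pin in from outside, collar above the lips, then lower it onto the tines.
- pin: Locking pin, 123 mm long, 150 g, standing upright; origin at its lower tip, z along it to its head. Steel shaft 14 mm in diameter up to 84 mm with a chamfered tip, then a collar 36 mm in diameter and 6 mm thick, then a cylindrical aluminium grip 28 mm in diameter from 90 to 123 mm. At the start its tip is 6 mm above the table, on the bottom of the bore.
- pin_collar (a point): Point on the pin's axis at the underside of its collar, 84 mm above the tip.
- bar_pan: Closed square steel pan, 112 x 112 mm, lid top 50 mm above its underside, 0.4 to 0.65 kg, sliding on the tray floor. Told apart by its black bar handle: 90 mm long along the pan's y, 14 mm wide in x, 68 to 84 mm above the underside, on two posts 12 mm square, 37 mm either side of the middle. Origin at the centre of its underside.
- knob_pan_1: Closed square steel pan like the other, with a round black knob in the middle of its lid: 32 mm in diameter from 60 to 84 mm above the underside, a 20 mm neck below it down to the lid at 50 mm. 0.4 to 0.65 kg. Origin at the centre of its underside. It may stand in either the near-right or the far-left bay.
- knob_pan_2: The same as knob_pan_1, standing in the other of these two bays.
- foil_container: Empty open aluminium foil container, about 128 x 106 mm, 43 mm high, loose on the table. It stands outside the tray, by the right wall in line with the near-right bay or by the left wall in line with the far-left bay, 215 mm from the tray's middle: that bay is where the bar-handled pan must go. Origin at the centre of its underside.
- jar: Bystander: amber jar with white cap, 66 mm in diameter, 95 mm high, on the opposite side of the tray from the foil container. Origin at the centre of its underside.
- bell: Bystander: steel counter bell, 84 mm in diameter, 56 mm high, beyond the tray. Origin at the centre of its underside.
Mind the look-alikes: they are no part of the job. Leave any pink or purple look-alike of the foil_container alone.

How it is judged (in metres and radians):
On the way, in this order (a step that is already met when the one before it is completed fails the run):
1. the pin hangs in the notch by its collar (distance between pin_collar and notch below 0.012 m and angle between pin's own z axis and vertical below 0.2 rad), for 0.2 s.
2. the knobbed pan from the bay beside the foil container is in the bay that was empty, the other knobbed pan still in its own (((y of foil_container in the frame of tray below 0 m and ((horizontal distance between knob_pan_1 and bay_near_left below 0.018 m and horizontal distance between knob_pan_2 and bay_far_left below 0.018 m) or (horizontal distance between knob_pan_2 and bay_near_left below 0.018 m and horizontal distance between knob_pan_1 and bay_far_left below 0.018 m))) or (y of foil_container in the frame of tray above 0 m and ((horizontal distance between knob_pan_1 and bay_near_left below 0.018 m and horizontal distance between knob_pan_2 and bay_near_right below 0.018 m) or (horizontal distance between knob_pan_2 and bay_near_left below 0.018 m and horizontal distance between knob_pan_1 and bay_near_right below 0.018 m))))), for 0.2 s.
3. the bar-handled pan is in the bay beside the foil container (((y of foil_container in the frame of tray below 0 m and horizontal distance between bar_pan and bay_near_right below 0.018 m and ((horizontal distance between knob_pan_1 and bay_near_left below 0.018 m and horizontal distance between knob_pan_2 and bay_far_left below 0.018 m) or (horizontal distance between knob_pan_2 and bay_near_left below 0.018 m and horizontal distance between knob_pan_1 and bay_far_left below 0.018 m))) or (y of foil_container in the frame of tray above 0 m and horizontal distance between bar_pan and bay_far_left below 0.018 m and ((horizontal distance between knob_pan_1 and bay_near_left below 0.018 m and horizontal distance between knob_pan_2 and bay_near_right below 0.018 m) or (horizontal distance between knob_pan_2 and bay_near_left below 0.018 m and horizontal distance between knob_pan_1 and bay_near_right below 0.018 m))))), for 0.2 s.
At the end, for the whole second after the job is handed in: Pin hung in the notch: collar within 12 mm of it, tilt under 0.2 rad. Bar pan in the bay beside the foil, the pan that was there in the near-left bay, the other knobbed pan in its own: each within 18 mm of the bay centre, raised under 5 mm. Pans and pin at rest (under 0.02 m/s) (all of step 1 and ((y of foil_container in the frame of tray below 0 m and horizontal distance between bar_pan and bay_near_right below 0.018 m and ((horizontal distance between knob_pan_1 and bay_near_left below 0.018 m and horizontal distance between knob_pan_2 and bay_far_left below 0.018 m) or (horizontal distance between knob_pan_2 and bay_near_left below 0.018 m and horizontal distance between knob_pan_1 and bay_far_left below 0.018 m))) or (y of foil_container in the frame of tray above 0 m and horizontal distance between bar_pan and bay_far_left below 0.018 m and ((horizontal distance between knob_pan_1 and bay_near_left below 0.018 m and horizontal distance between knob_pan_2 and bay_near_right below 0.018 m) or (horizontal distance between knob_pan_2 and bay_near_left below 0.018 m and horizontal distance between knob_pan_1 and bay_near_right below 0.018 m)))) and z of each of bar_pan, knob_pan_1, knob_pan_2 in the frame of bay_near_left below 0.005 m and linear speed of each of bar_pan, knob_pan_1, knob_pan_2, pin below 0.02 m/s); the robot touches nothing.
It fails at once if a pan is lifted more than 12 mm off the tray floor or tipped by more than 0.2 rad (z of any of bar_pan, knob_pan_1, knob_pan_2 in the frame of bay_near_left above 0.012 m or angle between any of bar_pan, knob_pan_1, knob_pan_2's own z axis and vertical above 0.2 rad).
It fails at once if the foil container is moved more than 30 mm or tipped over (distance of foil_container from where it was at the start of the episode above 0.03 m or angle between foil_container's own z axis and vertical above 0.5 rad).
It fails at once if the jar is moved more than 30 mm or tipped over (distance of jar from where it was at the start of the episode above 0.03 m or angle between jar's own z axis and vertical above 0.5 rad).
It fails at once if the bell is moved more than 30 mm or tipped over (distance of bell from where it was at the start of the episode above 0.03 m or angle between bell's own z axis and vertical above 0.5 rad).
It also fails if it takes over 54 s, if anything falls off the work surface, if the arm or the gripper's body presses on something with over 40 N, if the wrist force passes 120 N, or if a joint passes its speed limit or range.

ROBOT

A 6-joint arm with a two-finger parallel gripper is mounted at the origin on the work surface. World frame = base frame: x ahead of the robot, y to its left, z up, the work surface at z = 0. Lengths are in mm, angles in rad, forces in N, time in s.
With the tool pointing down it reaches from about 300 to 850 mm from the base axis. Payload 5.4 kg.
Tool frame: the origin (TCP) lies between the finger pads; the fingertips stand 8 mm ahead of it and the grasp point (between the pads) lies 11 mm behind it; z points along the fingers, y is the line along which they close (so a half turn about z gives the same grasp; the last joint's range is limited). The gripper opens to 85 mm and grips with 20 to 120 N. Pads are 22 mm wide; open, the fingers measure 114 mm over their backs; the gripper's body (76 mm by 85 mm) begins 54 mm behind the grasp point. The pads swing forward as they close: fully open they stand 13 mm farther back than shut.
Start: joints at [-1.361, 0.158, 1.597, -0, 1.386, -0.21], TCP at [234.333, -525.066, 239.299] pointing down, gripper open.
Joint ranges: [-2.91, 2.91], [-0.94, 2.29], [0.18, 2.7], [-1.29, 4.43], [0.17, 2.64], [-3, 3]. Speed limits (rad/s): [2.57, 2.57, 3.14, 3.14, 3.14, 3.14].

INTERFACE

Orientations are given as [roll, pitch, yaw] about the fixed x, y, z axes, in that order (R = Rz(yaw) Ry(pitch) Rx(roll)).
In Python, from workcell import manip gives the robot as it stands.
- The arm moves only by the shell command python3 -m handwheel 'ROWS' [OPENING] [FORCE]. ROWS is text: rows parted by semicolons, each of 4 numbers parted by spaces: the shift along the tool's x, y, z in mm, then the turn about the tool's z in units of 5 degrees (1.0 is 5 degrees). A call has 1 to 5 rows; each row shifts and turns the commanded pose from where the row before left it, along the tool's axes as they then stand; what a row does not reach is not made up. A row lasts 1/10 s, in which the tool goes at most 50 mm and 8.59 degrees, less where a joint would pass 70% of its speed; a pose out of reach is approached as far as the arm can. A call with a gripper value outside its range is refused whole. OPENING is the opening, from 0 (shut) to 1 (fully open), set as the call begins (- or left out, the last holds). The fingers move at their own pace and stop on an object; FORCE is the grip in N (left out, the last holds). Time passes only in rows, so rows that do not move let the fingers close. It gives the time, the measured TCP pose, the force, the opening and the grip force at its end, in the units of the state.
- manip.observe(): the state, without advancing time (a new reading comes with each control period).
- manip.camera(name): name is "side" or "top"; returns a dict with "img" (420x560x3 uint8, blue, green, red), "camera_matrix" (3x3 intrinsics, pixels), "xyz" and "attitude" of the camera in the world. Camera axes: x right, y down, z forward; pixel columns grow to the right and rows downward; lengths in mm; the calibration is good to about 2 mm. A picture is of the moment at which its call begins. There is no depth.
- manip.job_done(): hands the job in; it is judged then, once.
Trained networks look in a picture, given as the dict that the camera call returned (one of the last four; its "shot" number tells which), for a name from the list of things; names that differ only in an ending like _2 or _b are one class to them, and where a whole thing is asked for, a point or a joint stands for the part that bears it (a point fixed in the world has none). Each returns a list of dicts, best first, with "score" (0 to 1); they miss things now and then, are a little off and sometimes report something else, mostly with a low value. They report only what shows in the picture. A call takes as long as a camera call. They do not tell look-alikes from the thing itself.
- manip.search_frame(picture, target): "bbox" ([left, top, right, bottom] in pixels, round what is visible of it).
The state is a dict: "clock": time; "qpos": joint angles; "qvel": joint speeds; "joint_efforts": joint torques, N m; "eef_pos": TCP position; "orientation": TCP orientation; "force": force on the tool from outside, world axes, zero at the start; "torque": the same for the moment, N m; "opening": finger opening in mm; "gripper_force": force on a finger pad.
Only numpy, scipy, OpenCV 4.12 (cv2) and the standard library are available. Lean on these libraries where they do the work, as an engineer would, in place of code of your own. Each camera call takes 0.05 s, during which the arm holds its last target. There are 200 camera calls.

## Working session

There is one attempt and no reset: what is moved stays moved. The work goes in short steps, Python scripts to look and compute and a shell command to move; the robot and the scene stay as the last step left them, time stands still between calls to the robot, and variables do not carry over. Pictures are saved under pics/ and viewed, at most 10 in all, crops included, and the job is handed in when it is done.

```bash
mkdir -p pics; ls; cat > h.py <<'E'
from workcell import manip
import numpy as np, cv2
from scipy.spatial.transform import Rotation as R
def ray(c,uv):
    K=np.array(c["camera_matrix"]);A=np.array(c["attitude"])
    Rm=A if A.shape==(3,3) else R.from_euler('xyz',A).as_matrix()
    d=Rm@np.linalg.inv(K)@np.array([uv[0],uv[1],1.0]);return np.array(c["xyz"],float),d
def atz(c,uv,z):
    o,d=ray(c,uv);return o+d*(z-o[2])/d[2]
def proj(c,p):
    K=np.array(c["camera_matrix"]);A=np.array(c["attitude"])
    Rm=A if A.shape==(3,3) else R.from_euler('xyz',A).as_matrix()
    q=K@(Rm.T@(np.array(p,float)-np.array(c["xyz"])));return q[:2]/q[2]
E
python3 - <<'E'
from h import *
s=manip.observe();print(s)
for n in("top","side"):
    c=manip.camera(n);cv2.imwrite(f"pics/{n}0.png",c["img"]);print(n,c["xyz"],c["attitude"],c["camera_matrix"])
    for t in("tray","pin","bar_pan","knob_pan_1","foil_container","jar","bell"):
        for d in manip.search_frame(c,t)[:3]:print(t,np.round(d["bbox"]),round(d["score"],2))
E
```

```text
pics
{'clock': 0.0, 'qpos': array([-1.36108380e+00,  1.59102496e-01,  1.59825964e+00,  6.87925112e-06,
        1.38622014e+00, -2.10075482e-01]), 'qvel': array([-1.81433561e-03,  8.81187846e-05,  1.31556516e-03, -3.21808572e-04,
        9.19606879e-04, -6.02953843e-04]), 'joint_efforts': array([ 8.71432912e-04, -3.96004593e+01, -3.31428158e+01, -2.01413382e-04,
        8.61076929e-03, -3.10052417e-05]), 'eef_pos': array([ 234.21766885, -524.47306429,  238.2731522 ]), 'orientation': array([-3.13964819e+00, -4.21513220e-04,  4.19786326e-01]), 'force': array([-0.01516188,  0.80034307, -0.00719144]), 'torque': array([0.00018127, 0.01455802, 0.02656688]), 'gripper_force': 0.0, 'opening': 85.5260149702553}
top [ 513.73741622   90.10722497 1137.26564675] [-3.05308234  0.0060947  -1.57284603] [[452.08322441   0.         274.35580121]
 [  0.         452.08322441 216.48035478]
 [  0.           0.           1.        ]]
tray [208. 192. 337. 308.] 0.96
pin [252. 271. 266. 285.] 0.64
bar_pan [277. 193. 330. 246.] 0.92
knob_pan_1 [227. 203. 278. 254.] 0.96
knob_pan_1 [282. 245. 336. 299.] 0.91
foil_container [ 91. 277. 151. 331.] 0.77
foil_container [162. 208. 210. 271.] 0.69
bell [224. 160. 257. 191.] 0.86
side [370.04855367 859.50376013 595.06817938] [-2.13868032  0.00329659 -2.83413867] [[389.89113736   0.         275.17751232]
 [  0.         389.89113736 210.68396505]
 [  0.           0.           1.        ]]
tray [245. 210. 364. 282.] 0.58
bar_pan [266. 182. 311. 223.] 0.87
bar_pan [308. 188. 359. 234.] 0.21
knob_pan_1 [309. 188. 360. 234.] 0.86
knob_pan_1 [254. 210. 309. 254.] 0.63
knob_pan_1 [324. 211. 340. 244.] 0.2
foil_container [288. 332. 381. 419.] 0.93
foil_container [129. 300. 205. 371.] 0.88
foil_container [232. 264. 308. 321.] 0.78
jar [327. 169. 350. 196.] 0.74
jar [265. 183. 312. 220.] 0.2
bell [206. 235. 238. 264.] 0.75
```

View pics/top0.png

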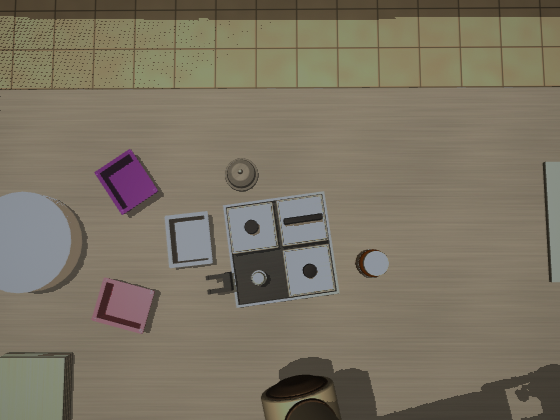

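View pics/side0.png

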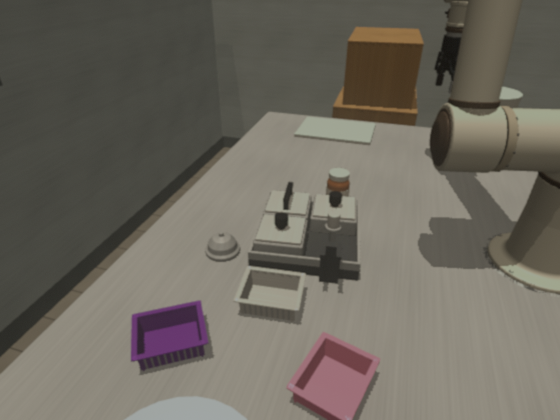

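The top view shows the silver foil container at (190,240), left of the far-left bay. So the far-left knobbed pan (252,227) goes to near-left, and the bar pan (303,219) then goes to far-left. The pin is at (259,278) and the fork at (219,284). The side view agrees; the pink and purple containers are the look-alikes.

```bash
python3 - <<'E'
from h import *
c=manip.camera("top");im=c["img"]
cv2.imwrite("pics/crop0.png",cv2.resize(im[150:320,155:400],None,fx=3.2,fy=3.2,interpolation=cv2.INTER_CUBIC))
g=im.max(2)
def cen(x0,y0,x1,y1,m):
    M=cv2.moments(m[y0:y1,x0:x1].astype(np.uint8),True);return np.array([M['m10']/M['m00']+x0,M['m01']/M['m00']+y0]),M['m00']
dark=g<60
for n,b in dict(k2=(242,217,262,237),k1=(300,261,320,281),bar=(280,208,326,230)).items():
    uv,a=cen(*b,dark);print(n,uv,a,atz(c,uv,108 if n!='bar' else 112).round(1))
uv,a=cen(248,267,270,290,g>120);print('pin',uv,a,atz(c,uv,122).round(1))
for uv in((224,206),(323.5,193),(339,292),(237,307)):print(atz(c,uv,48).round(1))
E
```

```text
k2 [251.09333333 226.51333333] 150.0 [582.2 149.3 108. ]
k1 [309.30967742 270.32258065] 155.0 [482.7  17.4 108. ]
bar [302.37759336 218.73443983] 241.0 [599.4  32.4 112. ]
pin [257.9379845  277.03100775] 129.0 [468.5 133.  122. ]
[636.3 218.6  48. ]
[667.4 -22.9  48. ]
[429.5 -57.   48. ]
[394.6 185.8  48. ]
```

View pics/crop0.png

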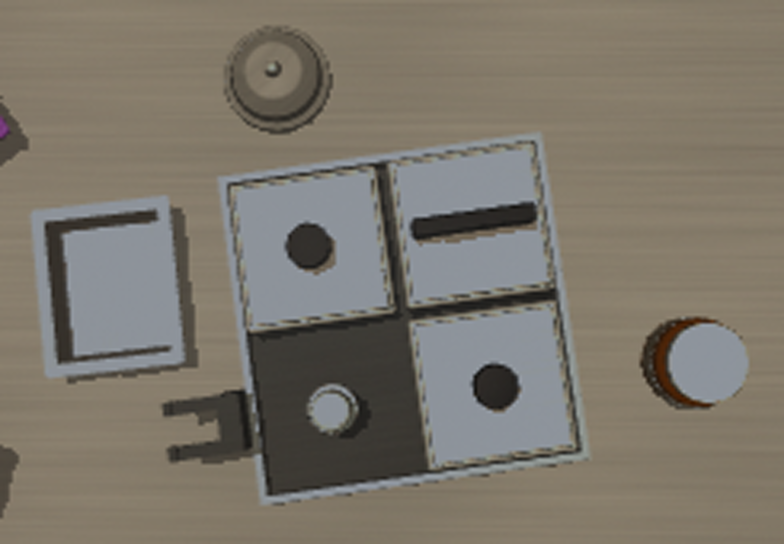

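```bash
python3 - <<'E'
from h import *
from scipy.optimize import least_squares
c=manip.camera("top")
f=lambda u,v:(np.array([u,v])+.5)/3.2-.5+[155,150]
T=[(124,124,48),(124,-124,48),(-124,-124,48),(-124,124,48),(-59,59,129)]
U=[f(219,178),f(541,133),f(588,459),f(264,503),f(333,409)]
def w(p,q):
    a=p[2];return [p[0]+q[0]*np.cos(a)-q[1]*np.sin(a),p[1]+q[0]*np.sin(a)+q[1]*np.cos(a),q[2]]
fun=lambda p:np.ravel([proj(c,w(p,q))-u for q,u in zip(T,U)])
r=least_squares(fun,[530,80,-.1],x_scale=[10,10,.1]);p=r.x;print(p,r.fun.round(2))
np.save("tray.npy",p)
for n,q in dict(pin=(-59,59,0),notch=(-59,150,0),entry=(-59,205,0),fl=(59,59,0),fr=(59,-59,0),nr=(-59,-59,0)).items():print(n,np.round(w(p,q),1),'back:')
for n,uv,z in(('knobFL',f(309,246),112),('knobNR',f(495,386),112),('bar',f(474,220),112),('pin',f(333,409),129)):
    x=atz(c,uv,z);d=x[:2]-p[:2];a=-p[2];print(n,x.round(1),'tray',np.round([d[0]*np.cos(a)-d[1]*np.sin(a),d[0]*np.sin(a)+d[1]*np.cos(a)],1))
s=manip.observe();print(s['eef_pos'])
# pin in side view check
c=manip.camera("side");print('side pinhead',proj(c,w(p,(-59,59,129))),'fork',proj(c,w(p,(-59,150,100))),proj(c,w(p,(124,124,48))),proj(c,w(p,(-124,124,48))))
cv2.imwrite("pics/crop1.png",cv2.resize(c["img"][170:300,220:400],None,fx=4,fy=4,interpolation=cv2.INTER_CUBIC))
E
```

```text
[5.33243198e+02 8.15033709e+01 1.36046453e-01] [-0.13 -0.52  0.42 -0.49  1.08 -0.14 -0.88  0.58 -0.45  0.47]
pin [466.8 132.    0. ] back:
notch [454.4 222.1   0. ] back:
entry [447.  276.6   0. ] back:
fl [583.7 148.    0. ] back:
fr [599.7  31.1   0. ] back:
nr [482.8  15.    0. ] back:
knobFL [581.9 148.8 112. ] tray [57.4 60.1]
knobNR [482.9  17.6 112. ] tray [-58.5 -56.5]
bar [600.2  31.5 112. ] tray [ 59.5 -58.6]
pin [467.8 131.  129. ] tray [-58.1  57.9]
[ 234.33541617 -525.07462846  239.32893798]
side pinhead [333.9135571  212.42968107] fork [330.79725555 248.0118935 ] [247.74845355 250.88925254] [360.01338178 262.86415932]
```

View pics/crop1.png

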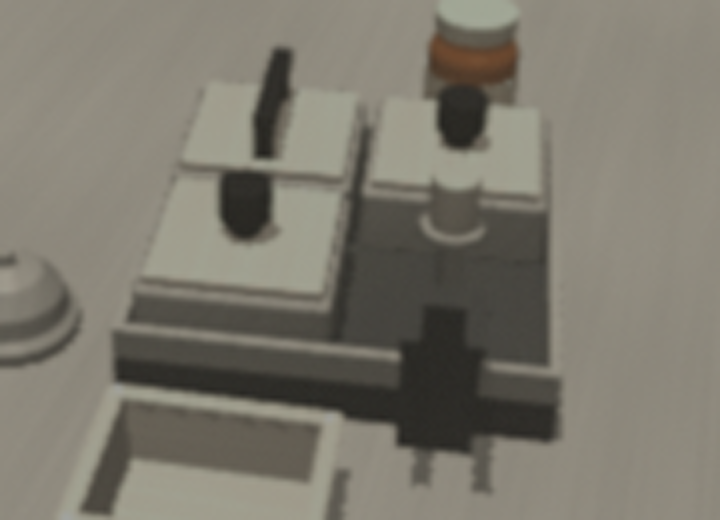

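```bash
python3 -m handwheel '0 0 0 -1.6;0 0 0 -1.6;0 0 0 -1.6;0 0 0 -1.6;0 0 0 -1.6' 1 60
python3 -m handwheel '0 0 0 -1.6;0 0 0 -1.6;0 0 0 -1.6;0 0 0 -1.6;0 0 0 -0.35'
cat >> h.py <<'E'
p=np.load("tray.npy")
def tr(x):
    d=np.array(x[:2])-p[:2];a=p[2];return np.array([d[0]*np.cos(a)+d[1]*np.sin(a),-d[0]*np.sin(a)+d[1]*np.cos(a)])
def rel(tx,ty,z):
    "tool-frame shift (mm) to reach tray point"
    s=manip.observe();a=p[2];x=s['eef_pos'];w=np.array([p[0]+tx*np.cos(a)-ty*np.sin(a),p[1]+tx*np.sin(a)+ty*np.cos(a),z])
    Rm=R.from_euler('xyz',s['orientation']).as_matrix()
    print('t',round(s['clock'],2),'tcp tray',tr(x).round(1),'z',x[2].round(1),'yaw err deg',np.degrees(s['orientation'][2]-a-np.pi/2).round(2),'F',np.round(s['force'],1),'open',round(s['opening'],1),'go tool',(Rm.T@(w-x)).round(1))
E
python3 -c "
from h import *
rel(-58.5,58.5,180)"
```

```text
clock: 1.45
eef_pos: [234.3, -525.1, 239.3]
orientation: [-3.142, 0.0, 1.124]
force: [-0.7, 0.1, -0.3]
opening: 85.7
gripper_force: 0.0
clock: 1.95
eef_pos: [234.3, -525.1, 239.3]
orientation: [-3.142, 0.0, 1.711]
force: [-0.6, 0.5, 0.4]
opening: 85.5
gripper_force: 0.0
t 1.95 tcp tray [-378.4 -560.4] z 239.3 yaw err deg 0.21 F [-0.6  0.5  0.4] open 85.5 go tool [617.7 322.2  59.3]
```

```bash
python3 -m handwheel '41 21.5 0 0;41 21.5 0 0;41 21.5 0 0;41 21.5 0 0;41 21.5 0 0' >/dev/null
python3 -m handwheel '41 21.5 0 0;41 21.5 0 0;41 21.5 0 0;41 21.5 0 0;41 21.5 0 0' >/dev/null
python3 -m handwheel '41 21.5 10 0;41 21.5 10 0;41 21.5 10 0;30 15 10 0;20 10 10 0'
python3 -c "
from h import *
rel(-58.5,58.5,108)"
```

```text
clock: 3.45
eef_pos: [457.3, 96.3, 189.1]
orientation: [3.141, -0.0, 1.709]
force: [-0.8, -0.3, -0.1]
opening: 85.3
gripper_force: 0.0
t 3.45 tcp tray [-73.3  24.9] z 189.1 yaw err deg 0.14 F [-0.8 -0.3 -0.1] open 85.3 go tool [33.5 14.8 81.1]
```

```bash
python3 -m handwheel '16.5 7.5 0 0;17 7.3 10 0;0 0 20 0;0 0 25 0;0 0 18 0' >/dev/null
python3 -m handwheel '0 0 8 0;0 0 0 0;0 0 0 0'
python3 -c "
from h import *
rel(-58.5,58.5,108)
c=manip.camera('top');cv2.imwrite('pics/t2.png',cv2.resize(c['img'][200:330,180:350],None,fx=3,fy=3,interpolation=2))
d=manip.camera('side');cv2.imwrite('pics/s2.png',np.hstack([cv2.resize(c['img'][220:330,200:330],(390,330)),cv2.resize(d['img'][170:280,270:400],(390,330))]))"
```

```text
clock: 4.25
eef_pos: [467.7, 129.1, 109.2]
orientation: [3.14, 0.0, 1.707]
force: [0.8, 0.5, -0.2]
opening: 85.7
gripper_force: 0.0
t 4.25 tcp tray [-58.5  56. ] z 109.2 yaw err deg 0.0 F [ 0.8  0.5 -0.2] open 85.7 go tool [2.5 0.  1.2]
```

View pics/s2.png

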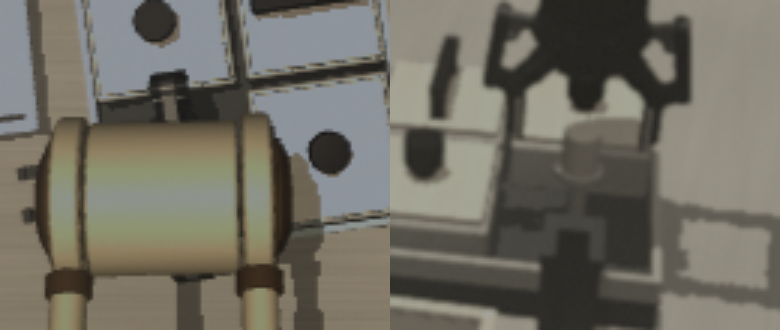

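The side view shows the fingers straddling the pin's grip with room on both sides, so I close now.

```bash
python3 -m handwheel '2.5 0 1 0;0 0 0 0;0 0 0 0;0 0 0 0;0 0 0 0' 0 60 >/dev/null
python3 -m handwheel '0 0 0 0;0 0 0 0;0 0 0 0;0 0 0 0'
python3 -c "
from h import *
rel(-58.5,58.5,108)"
```

```text
clock: 5.25
eef_pos: [466.9, 131.6, 107.6]
orientation: [3.141, 0.0, 1.707]
force: [-0.4, -0.4, 5.0]
opening: 26.7
gripper_force: 58.9
t 5.25 tcp tray [-58.9  58.6] z 107.6 yaw err deg 0.01 F [-0.4 -0.4  5. ] open 26.7 go tool [-0.1  0.4 -0.4]
```

```bash
python3 -m handwheel '0 0 -8 0;0 0 -15 0;0 0 -30 0;0 0 -35 0;0 0 -36 0'
python3 -m handwheel '25 0 0 0;35 0 0 0;40 0 0 0;35 0 0 0;20 0 0 0' >/dev/null
python3 -m handwheel '0 0 0 0;0 0 0 0'
python3 -c "
from h import *
rel(-59,213,130)"
```

```text
clock: 5.75
eef_pos: [465.7, 131.5, 231.8]
orientation: [-3.139, -0.0, 1.707]
force: [0.1, 0.5, -0.7]
opening: 26.0
gripper_force: 59.2
clock: 6.45
eef_pos: [445.2, 284.9, 230.9]
orientation: [-3.141, 0.001, 1.708]
force: [-1.0, -0.3, -0.9]
opening: 26.3
gripper_force: 59.5
t 6.45 tcp tray [-59.7 213.4] z 230.9 yaw err deg 0.06 F [-1.  -0.3 -0.9] open 26.3 go tool [ -0.4   0.8 100.9]
```

```bash
python3 -m handwheel '0 0.8 25 0;0 0 30 0;0 0 25 0;0 0 20 0;0 0 0 0' >/dev/null
python3 -m handwheel '-12 0 0 0;-8 0 0 0;0 0 0 0'
python3 -c "
from h import *
rel(-59,150,130)
d=manip.camera('side');x=proj(d,[*(p[:2]+[0,0]),0])
cv2.imwrite('pics/s3.png',cv2.resize(d['img'][190:340,260:420],None,fx=4,fy=4,interpolation=2))
a=p[2]
for q in((-59,193,114-0),(-59,193,28),(-59,141,100),(-48,178,105),(-70,178,105)):
  w=[p[0]+q[0]*np.cos(a)-q[1]*np.sin(a),p[1]+q[0]*np.sin(a)+q[1]*np.cos(a),q[2]];print(q,((proj(d,w)-[260,190])*4).round(0))
"
```

```text
clock: 7.25
eef_pos: [450.5, 264.2, 132.9]
orientation: [3.139, -0.0, 1.705]
force: [-0.3, 0.7, -0.5]
opening: 26.3
gripper_force: 59.5
t 7.25 tcp tray [-57.2 192.3] z 132.9 yaw err deg -0.1 F [-0.3  0.7 -0.5] open 26.3 go tool [-42.3  -1.7   2.9]
(-59, 193, 114) [281. 263.]
(-59, 193, 28) [269. 394.]
(-59, 141, 100) [284. 221.]
(-48, 178, 105) [259. 256.]
(-70, 178, 105) [303. 261.]
```

View pics/s3.png

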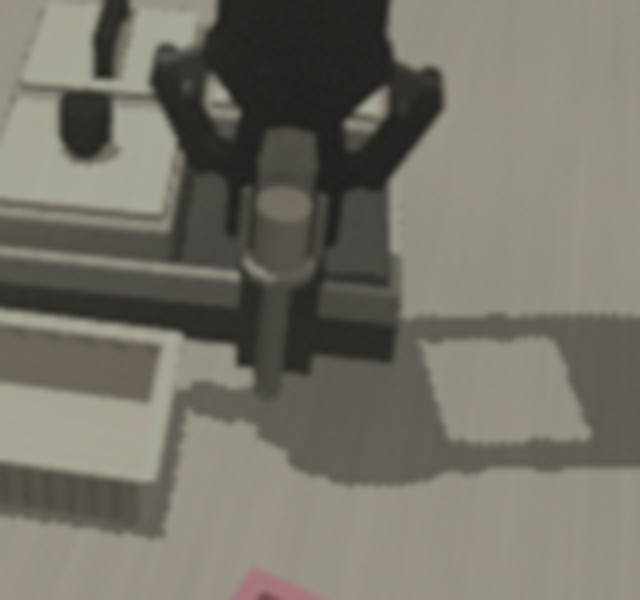

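The pin hangs upright from the fingers, tip at (268,394) and collar at (280,268), as predicted and in line with the fork. I insert it now.

```bash
python3 -m handwheel '-8 -1 3 0;-12 0 0 0;-12 0 0 0;-8 0 0 0;-2 0 0 0' >/dev/null
python3 -m handwheel '0 0 0 0;0 0 0 0'
python3 -c "
from h import *
rel(-59,150,118)"
```

```text
clock: 8.0
eef_pos: [453.8, 223.8, 128.3]
orientation: [3.141, -0.0, 1.707]
force: [0.7, 0.4, -0.7]
opening: 26.4
gripper_force: 59.5
t 8.0 tcp tray [-59.4 151.7] z 128.3 yaw err deg 0.01 F [ 0.7  0.4 -0.7] open 26.4 go tool [-1.7  0.4 10.3]
```

```bash
python3 -m handwheel '-1 0 4 0;0 0 3 0;0 0 2 0;0 0 0 0;0 0 0 0' >/dev/null
python3 -m handwheel '0 0 1 0;0 0 0.5 0;0 0 0 0;0 0 0 0'
python3 -c "
from h import *
rel(-59,150,118)"
```

```text
clock: 8.9
eef_pos: [454.0, 222.7, 117.8]
orientation: [3.142, -0.0, 1.707]
force: [-0.5, -0.4, -1.7]
opening: 26.6
gripper_force: 59.5
t 8.9 tcp tray [-59.4 150.6] z 117.8 yaw err deg 0.01 F [-0.5 -0.4 -1.7] open 26.6 go tool [-0.6  0.4 -0.2]
```

```bash
for i in 1; do python3 -m handwheel '0 0 0.7 0;0 0 0 0' | sed -n '2p;4p'; python3 -m handwheel '0 0 0.7 0;0 0 0 0'| sed -n '2p;4p'; python3 -m handwheel '0 0 0.7 0;0 0 0 0'| sed -n '2p;4p'; done
```

```text
eef_pos: [454.1, 222.7, 117.7]
force: [-2.9, -0.8, 4.9]
eef_pos: [454.1, 222.8, 117.7]
force: [-5.0, -1.0, 10.0]
eef_pos: [454.1, 222.8, 117.6]
force: [-8.0, -2.7, 14.3]
```

```bash
python3 -m handwheel '0 0 -1.5 0;0 0 0 0;0 0 0 0;0 0 0 0;0 0 0 0' 0.8
python3 -m handwheel '0 0 -10 0;0 0 -20 0;0 0 -35 0;0 0 -35 0;-20 5 0 0' 1
python3 -m handwheel '-35 45 0 0;-35 45 0 0;0 20 0 0;0 0 0 0'
python3 -c "
from h import *
rel(57.9,59.8,120)
d=manip.camera('side');cv2.imwrite('pics/s4.png',cv2.resize(d['img'][170:320,240:400],None,fx=4,fy=4,interpolation=2))
c=manip.camera('top');print([(q['bbox'],q['score']) for q in manip.search_frame(c,'pin')])"
```

```text
clock: 10.0
eef_pos: [453.9, 222.7, 117.0]
orientation: [-3.141, -0.0, 1.707]
force: [-0.6, 0.6, -0.3]
opening: 68.2
gripper_force: 0.0
clock: 10.5
eef_pos: [464.4, 205.3, 223.9]
orientation: [3.13, -0.001, 1.71]
force: [1.4, -0.6, 0.2]
opening: 85.4
gripper_force: 0.0
clock: 10.9
eef_pos: [570.0, 155.2, 217.8]
orientation: [3.14, 0.0, 1.705]
force: [-0.6, 0.4, -0.1]
opening: 85.4
gripper_force: 0.0
t 10.9 tcp tray [46.4 68. ] z 217.8 yaw err deg -0.11 F [-0.6  0.4 -0.1] open 85.4 go tool [-8.2 11.4 97.8]
[([213.4, 275.4, 224.9, 291.5], 0.73), ([163.1, 211.4, 208.1, 268.4], 0.55)]
```

View pics/s4.png

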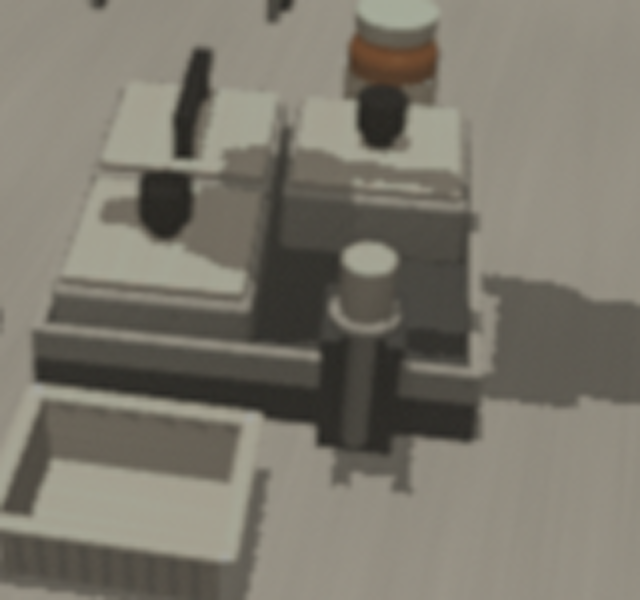

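The pin hangs upright in the fork with its collar on the tines (365,315). The pans and the foil have not moved. Next is the far-left knob.

```bash
python3 -m handwheel '-8.2 11.4 10 0;0 0 30 0;0 0 35 0;0 0 25 0;0 0 15 0' >/dev/null
python3 -m handwheel '0 0 5 0;0 0 0 0;0 0 0 0'
python3 -c "
from h import *
rel(57.9,59.8,93)"
```

```text
clock: 11.85
eef_pos: [581.4, 149.8, 99.0]
orientation: [3.139, 0.0, 1.707]
force: [0.7, 0.3, 0.4]
opening: 85.3
gripper_force: 0.0
t 11.85 tcp tray [57.  61.1] z 99.0 yaw err deg 0.02 F [0.7 0.3 0.4] open 85.3 go tool [-1.3  0.9  6. ]
```

```bash
python3 -m handwheel '-1 0.5 5.5 0;0 0 0 0;0 0 0 0;0 0 0 0;0 0 0 0' 0 50 >/dev/null
python3 -m handwheel '0 0 0 0;0 0 0 0;0 0 0 0;0 0 0 0'
python3 -c "
from h import *
rel(-59,59,93)"
```

```text
clock: 12.75
eef_pos: [581.8, 148.7, 92.5]
orientation: [3.14, 0.0, 1.707]
force: [1.7, -0.5, 6.0]
opening: 30.4
gripper_force: 50.1
t 12.75 tcp tray [57.3 60. ] z 92.5 yaw err deg 0.01 F [ 1.7 -0.5  6. ] open 30.4 go tool [  -0.9 -116.2   -0.7]
```

```bash
python3 -m handwheel '0 -6 0 0;0 -10 0 0;0 -12 0 0;0 -12 0 0;0 -12 0 0'
python3 -m handwheel '0 -12 0 0;0 -12 0 0;-0.5 -12 0 0;-0.4 -12 0 0;0 -8 0 0'
python3 -c "
from h import *
rel(-59,59,93)"
```

```text
clock: 13.25
eef_pos: [530.6, 141.6, 92.5]
orientation: [3.137, 0.0, 1.707]
force: [5.3, 0.2, 4.1]
opening: 30.7
gripper_force: 50.5
clock: 13.75
eef_pos: [475.1, 133.1, 92.5]
orientation: [3.138, 0.0, 1.707]
force: [6.1, 0.1, 3.8]
opening: 30.3
gripper_force: 50.7
t 13.75 tcp tray [-50.6  59. ] z 92.5 yaw err deg -0.01 F [6.1 0.1 3.8] open 30.3 go tool [ 0.  -8.4 -0.5]
```

```bash
python3 -m handwheel '0 -5 0 0;0 -2 0 0;0 0 0 0;0 0 0 0;0 0 0 0'
python3 -c "
from h import *
rel(-59,59,93)"
```

```text
clock: 14.25
eef_pos: [468.2, 132.2, 92.4]
orientation: [3.139, 0.0, 1.707]
force: [4.3, 0.6, 5.8]
opening: 30.3
gripper_force: 50.8
t 14.25 tcp tray [-57.6  59. ] z 92.4 yaw err deg 0.0 F [4.3 0.6 5.8] open 30.3 go tool [-0.  -1.4 -0.6]
```

```bash
python3 -m handwheel '0 -1.5 0 0;0 0 0 0;0 0 0 0' >/dev/null
python3 -m handwheel '0 0 0 0;0 0 0 0;0 0 0 0;0 0 0 0;0 0 0 0' 1
python3 -m handwheel '0 0 -10 0;0 0 -25 0;0 0 -30 0;0 0 -25 0;-20 20 -5 0'
python3 -m handwheel '-38 32 0 0;-38 32 0 0;-20 20 0 0;0 0 0 0'
python3 -c "
from h import *
rel(59.5,-58.8,95)
c=manip.camera('side');cv2.imwrite('pics/s5.png',cv2.resize(c['img'][170:320,240:400],None,fx=4,fy=4,interpolation=2))
for q in manip.search_frame(c,'knob_pan_1')[:3]:print(q)"
```

```text
clock: 15.05
eef_pos: [465.2, 131.9, 91.3]
orientation: [-3.14, -0.0, 1.707]
force: [-0.3, 1.1, 0.6]
opening: 85.2
gripper_force: 0.0
clock: 15.55
eef_pos: [489.1, 116.2, 191.0]
orientation: [3.136, 0.0, 1.71]
force: [0.6, -0.7, 0.7]
opening: 85.4
gripper_force: 0.0
clock: 15.95
eef_pos: [586.9, 28.4, 187.6]
orientation: [3.14, 0.001, 1.704]
force: [-0.2, 0.2, 0.0]
opening: 85.5
gripper_force: 0.0
t 15.95 tcp tray [ 45.9 -59.9] z 187.6 yaw err deg -0.18 F [-0.2  0.2  0. ] open 85.5 go tool [ 1.3 13.4 92.6]
{'bbox': [305.3, 215.2, 358.6, 265.7], 'score': 0.82}
{'bbox': [311.3, 188.1, 360.4, 221.5], 'score': 0.6}
```

View pics/s5.png

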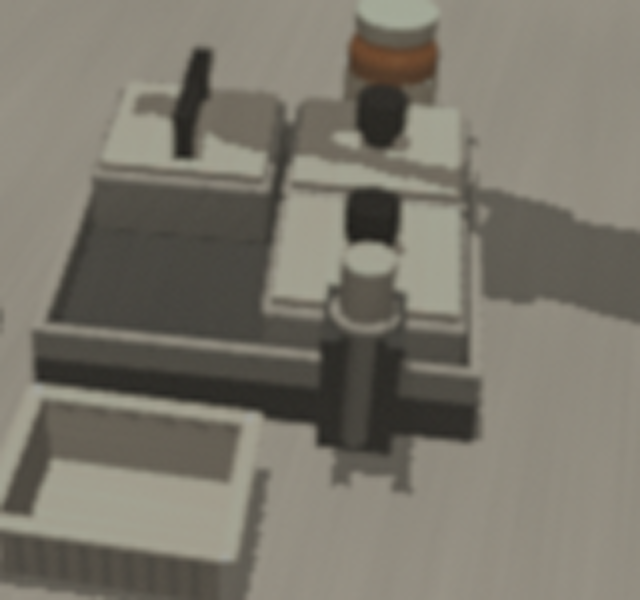

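The knobbed pan now sits squarely in the near-left bay, and the pin still hangs. The bar pan comes next.

```bash
python3 -m handwheel '1.3 13.4 10 0;0 0 30 0;0 0 30 0;0 0 14 0;0 0 0 0' >/dev/null
python3 -m handwheel '0 0 0 0;0 0 0 0'
python3 -c "
from h import *
rel(59.5,-58.8,96)"
```

```text
clock: 16.75
eef_pos: [598.8, 34.3, 104.9]
orientation: [3.138, 0.001, 1.707]
force: [-0.2, 0.2, 0.7]
opening: 85.3
gripper_force: 0.0
t 16.75 tcp tray [ 58.6 -55.7] z 104.9 yaw err deg 0.03 F [-0.2  0.2  0.7] open 85.3 go tool [-3.1  0.9  8.9]
```

```bash
python3 -m handwheel '-3 0.5 5 0;0 0 4 0;0 0 0 0;0 0 0 0' >/dev/null
python3 -m handwheel '0 0 0 0;0 0 0 0;0 0 0 0;0 0 0 0;0 0 0 0' 0 60 >/dev/null
python3 -m handwheel '0 0 0 0;0 0 0 0;0 0 0 0;0 0 0 0;0 0 0 0'
python3 -c "
from h import *
rel(59,59,96)"
```

```text
clock: 18.15
eef_pos: [599.1, 31.3, 94.1]
orientation: [3.14, 0.0, 1.707]
force: [5.1, 0.8, 1.1]
opening: 13.0
gripper_force: 61.6
t 18.15 tcp tray [ 58.5 -58.7] z 94.1 yaw err deg 0.0 F [5.1 0.8 1.1] open 13.0 go tool [117.7   0.5  -1.9]
```

```bash
python3 -m handwheel '6 0.3 0 0;10 0.3 0 0;12 0 0 0;12 0 0 0;12 0 0 0'
python3 -m handwheel '12 0 0 0;12 0 0 0;12 0 0 0;12 0 0 0;10 0 0 0'
python3 -m handwheel '5 0 0 0;0 0 0 0;0 0 0 0;0 0 0 0'
python3 -c "
from h import *
rel(59,59,96)"
```

```text
clock: 18.65
eef_pos: [591.6, 81.9, 93.9]
orientation: [-3.14, 0.003, 1.707]
force: [0.1, -6.1, 2.8]
opening: 13.0
gripper_force: 62.0
clock: 19.15
eef_pos: [583.7, 139.5, 94.0]
orientation: [-3.14, 0.003, 1.707]
force: [1.6, -6.7, 3.1]
opening: 13.2
gripper_force: 61.9
clock: 19.55
eef_pos: [582.9, 145.5, 93.9]
orientation: [-3.14, -0.001, 1.707]
force: [-1.1, -1.1, 5.4]
opening: 12.7
gripper_force: 62.3
t 19.55 tcp tray [57.8 56.6] z 93.9 yaw err deg 0.02 F [-1.1 -1.1  5.4] open 12.7 go tool [ 2.4  1.1 -2.1]
```

Just 2 mm more, then release and retreat.

```bash
python3 -m handwheel '2 0.5 0 0;0 0 0 0;0 0 0 0' | sed -n '2p;4p'
python3 -m handwheel '0 0 0 0;0 0 0 0;0 0 0 0;0 0 0 0;0 0 0 0' 1
python3 -m handwheel '0 0 -10 0;0 0 -25 0;0 0 -30 0;0 0 -35 0;0 0 -35 0' >/dev/null
python3 -m handwheel '-40 -10 0 0;-40 -10 0 0;-40 -10 0 0;-40 -10 0 0;-40 -10 0 0' >/dev/null
python3 -m handwheel '-40 -10 0 0;-40 -10 0 0;-40 -10 0 0;-20 0 0 0;0 0 0 0'
python3 - <<'E'
from h import *
c=manip.camera('top');d=manip.camera('side');g=c['img'].max(2)
cv2.imwrite('pics/f.png',np.hstack([cv2.resize(c['img'][150:320,155:345],(400,358)),cv2.resize(d['img'][170:313,240:400],(400,358))]))
for t,z in(('bar_pan',78),('knob_pan_1',78),('pin',139)):
    for q in manip.search_frame(c,t)[:2]:
        b=q['bbox'];print(t,round(q['score'],2),tr(atz(c,((b[0]+b[2])/2,(b[1]+b[3])/2),z)).round(1))
E
```

```text
eef_pos: [583.1, 146.1, 93.9]
force: [-2.2, -5.7, 6.8]
clock: 20.35
eef_pos: [583.5, 147.6, 93.5]
orientation: [-3.141, -0.0, 1.707]
force: [0.3, -0.5, 0.5]
opening: 83.6
gripper_force: 0.0
clock: 21.85
eef_pos: [550.8, -202.6, 229.4]
orientation: [3.141, 0.001, 1.704]
force: [1.1, 1.4, 0.1]
opening: 85.1
gripper_force: 0.0
bar_pan 0.71 [54.5 54.8]
bar_pan 0.6 [183.2  68.5]
knob_pan_1 0.84 [-61.6 -60.4]
knob_pan_1 0.57 [-62.4  61.2]
pin 0.7 [173.4  65.3]
pin 0.54 [-59.1 147.6]
```

View pics/f.png

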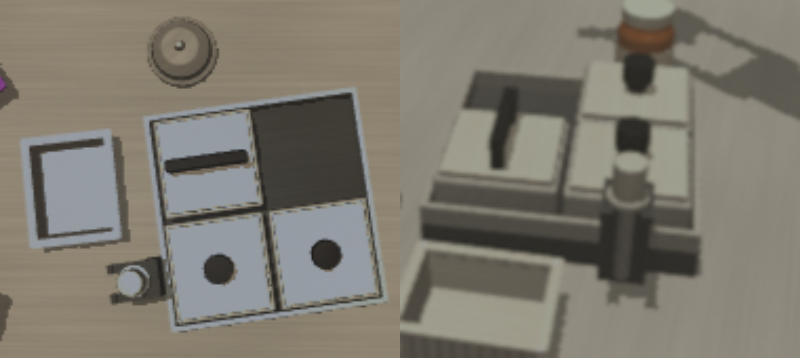

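The bar pan is in the far-left bay, the knobbed pans are in the near-left and near-right bays, and the pin hangs in the fork. The foil, bell and jar have not moved, so I hand in.

```bash
python3 -c "
from workcell import manip
print(manip.job_done())"
```

```text
the job is handed in; nothing more can be done
None
```

I handed the job in at about 22 s of the 54 s limit, with the pin hung in the notch, the knobbed pan in the near-left bay and the bar-handled pan in the far-left bay; the hand-in returned no verdict.

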